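# Turn the sample leaf in the fittings binder

## Task

A ring binder of fitting samples stands open in a V-shaped rest on the cork bench. Take the blue sample leaf with the orange tab, which leans on the right side (as the robot sees it) showing its metal samples, and turn it across the rings until it lies fully over on the left side and shows its plastic samples. Lead it over by hand rather than flinging it, leave the white-tabbed leaf behind it on the right, do not disturb the fittings and things standing around, and let go.

Things in the scene. Friction and masses are not known exactly. Their poses are not given: they have to be found in the camera images.
- binder: fixed sample binder in a plywood V-shaped rest, base 190 by 190 mm. Origin: centre of the underside, on the bench. x along the spine, away from the robot at yaw 0; y to the left side of the V; z up. Green covers, 180 mm along x, lean 54 degrees from vertical to both sides and end 112 mm from the ring axis (116 mm above the bench), propped at y = +-72 mm. A white page leans 48 degrees to the left.
- ring_axis (a point): middle of the three steel rings, 50 mm straight above the binder's origin, same axes as the binder. The line through it along x is the ring axis about which the leaves turn.
- sample_leaf (a joint): turn of the blue leaf about the ring axis, rad. 0: resting on the right, leaning 42 degrees from vertical to the binder's -y; 0.733: upright; 1.466 (end stop): fully over, leaning 42 degrees to the left. Stiff board 170 mm along the spine, 4 mm thick, reaching 116 mm from the ring axis. Tight rings: it stays where it is left and takes 1 to 2 N at the tab to turn. Starts at 0 to 0.2.
- sample_leaf_tab (a point): grip point in the orange tab, 145 mm from the ring axis, 35 mm from the binder's middle towards its -x (robot) end. Tab: 44 mm along the spine, 10 mm thick (centred on the leaf), from 114 to 162 mm from the ring axis. Axes: x as the binder's x; z in the leaf, from the rings outwards; y square to the leaf, out of the face with the metal samples (up and left at the start).
- back_leaf (a joint): turn of the white leaf with the white tab behind the blue one, rad. 0: on the right, leaning 48 degrees from vertical; it must stay there. Same size as the blue leaf; its tab is centred 45 mm from the binder's middle towards its +x end.
- plug: loose cast iron plug, 52 mm across, 46 mm high, origin under its centre; stands to the right of the binder
- reducer: loose blue nylon reducer, 52 mm across, 58 mm high, origin under its centre; stands beyond the binder
- tee: loose brass barbed tee lying flat, 70 by 48 mm, 24 mm high, origin under its middle; lies on the robot's side of the binder
- grommet: loose black rubber grommet, 40 mm across, 16 mm high, origin under its centre; lies to the left of the binder
- driver: loose screwdriver lying on the bench at the right, along its x axis
- jar: loose jar, 64 mm across, 85 mm high, origin under its centre; at the right
- tin: loose tin, 72 mm across, 75 mm high, origin under its centre; at the left

How it is judged:
By the outcome, as a careful person would: the job done as asked, in the order asked, and still so for the second after the job is handed in, with the robot touching nothing.
It also fails if it takes over 37 s, if anything falls off the work surface, if the arm or the gripper's body presses on something with over 40 N, if the wrist force passes 120 N, or if a joint passes its speed limit or range.

## Robot

A 6-joint arm with a two-finger parallel gripper is mounted at the origin on the work surface. World frame = base frame: x ahead of the robot, y to its left, z up, the work surface at z = 0. Lengths are in m, angles in rad, forces in N, time in s.
With the tool pointing down it reaches from about 0.275 to 0.75 m from the base axis. Payload 10.2 kg.
Tool frame: the origin (TCP) lies midway between the tips of the shut fingers; the grasp point (between the pads) lies 19 mm behind it (env.hold_point_z is the distance from the TCP to the grasp point, in m); z points along the fingers, y is the line along which they close (so a half turn about z gives the same grasp; the last joint's range is limited). The gripper opens to 85 mm and grips with 20 to 120 N. Pads are 22 mm wide; open, the fingers measure 114 mm over their backs; the gripper's body (76 mm by 85 mm) begins 54 mm behind the grasp point. The pads swing forward as they close: fully open they stand 13 mm farther back than shut.
Start: joints at [-1.325, 0.313, 1.498, -0, 1.331, -0.223], TCP at [0.237, -0.468, 0.231] pointing down, gripper open.
Joint ranges: [-2.94, 2.94], [-0.97, 2.17], [0.19, 2.56], [-1.23, 4.37], [0.02, 3.11], [-2.88, 2.88]. Speed limits (rad/s): [2.39, 2.39, 3.01, 3.14, 3.14, 3.14].

## Interface

Orientations are given as a unit quaternion [x, y, z, w].
In Python, from bench import env, kinematics, monitor, eyes, job gives the robot as it stands. The module is installed in compiled form; this text tells all that it offers. Calls block until the motion is done:
- env.reach(position, orientation): joint-space move of the TCP to a pose.
- env.movel(position, velocity=0.15, frame=None, guard=None): straight line of the TCP; frame=None keeps the orientation; velocity is the mean speed in m/s. With guard (N) it stops when the force on the tool has changed by that much, and returns True; else False.
- env.set_joints(angles): joint-space move.
- env.release() and env.close_gripper(effort=None): open the fingers fully, or close them until they stop; effort is the grip in N (None keeps the last).
- env.hold(seconds).
- kinematics.ik(position, orientation): joint angles nearest the present ones, or None.
- monitor.sense(): the state.
- eyes.grab_frame(name): name is "side" or "top" or "wrist"; returns a dict with "frame" (480x640x3 uint8, red, green, blue), "mtx" (3x3 intrinsics, pixels), "k1" (the pictures are not rectified: a ray, as slopes to the right and down, at radius r is drawn at 1 + k1 r^2 times it, then the intrinsics apply), "view" (4x4, takes a point from world to camera coordinates). Camera axes: x right, y down, z forward; pixel columns grow to the right and rows downward; lengths in m; the calibration is good to about 2 mm. A picture is of the moment at which its call begins. There is no depth.
A pose or a line that the arm cannot do raises env.MotionError and nothing moves.
- job.hand_in(): hands the job in; it is judged then, once.
The state is a dict: "clock": time; "joints": joint angles; "qvel": joint speeds; "joint_efforts": joint torques, N m; "position": TCP position; "ee_rot": TCP orientation; "contact_force": force on the tool from outside, world axes, zero at the start; "ft_torque": the same for the moment, N m; "finger_gap": opening from 0.0 (shut) to 1.0 (fully open); "gripper_force": force on a finger pad.
Only numpy, scipy, OpenCV 4.12 (cv2) and the standard library are available. Lean on these libraries where they do the work, as an engineer would, in place of code of your own. Each camera call takes 0.05 s, during which the arm holds its last target. There are 200 camera calls.

## Working session

There is one attempt and no reset: what is moved stays moved. The work goes in short steps, each a Python script; the robot and the scene stay as the last script left them, time stands still between calls to the robot, and variables do not carry over. Pictures are saved under pics/ and viewed, at most 10 in all, crops included, and the job is handed in when it is done.

```bash
mkdir -p pics; cat > h.py <<'E'
from bench import env, kinematics, monitor, eyes, job
import numpy as np, cv2
def grab(n,f):
    d=eyes.grab_frame(n); cv2.imwrite('pics/'+f,d['frame'][:,:,::-1]); 
    np.savez('pics/'+f+'.npz',**{k:np.array(d[k]) for k in ('frame','mtx','k1','view')}); return d
def load(f): return dict(np.load('pics/'+f+'.npz'))
def ray(d,u,v):
    K=np.array(d['mtx']);k=float(d['k1']);V=np.array(d['view'])
    p=np.array([(u-K[0,2])/K[0,0],(v-K[1,2])/K[1,1]]);q=p.copy()
    for _ in range(30): q=p/(1+k*(q@q))
    R=V[:3,:3];r=R.T@np.array([q[0],q[1],1]);return -R.T@V[:3,3],r/np.linalg.norm(r)
def plane(d,u,v,z):
    o,r=ray(d,u,v);return o+r*(z-o[2])/r[2]
def two(a,b):
    (o,r),(p,s)=ray(*a),ray(*b)
    t=np.linalg.lstsq(np.c_[r,-s],p-o,rcond=None)[0];A=o+r*t[0];B=p+s*t[1];return (A+B)/2,np.linalg.norm(A-B)
def proj(d,P):
    c=np.array(d['view'])@np.r_[P,1];q=c[:2]/c[2];q=q*(1+float(d['k1'])*(q@q));K=np.array(d['mtx'])
    return np.array([K[0,0]*q[0]+K[0,2],K[1,1]*q[1]+K[1,2]])
E
python3 -c "
from h import *
for n in('top','side'):
    d=grab(n,n+'0.png')
    o,r=ray(d,320,240);print(n,o,r)
print(monitor.sense()['clock'],env.hold_point_z)"
```

```text
top [0.36982544 0.01871601 1.2358476 ] [ 0.15213754  0.00152079 -0.98835816]
side [ 0.46368961 -0.8616249   0.95758034] [ 0.05340375  0.70576421 -0.70643111]
0.1 0.0187
```

View pics/top0.png

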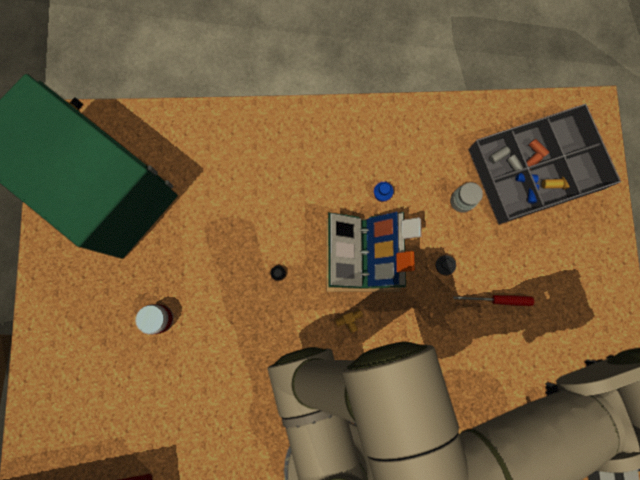

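View pics/side0.png

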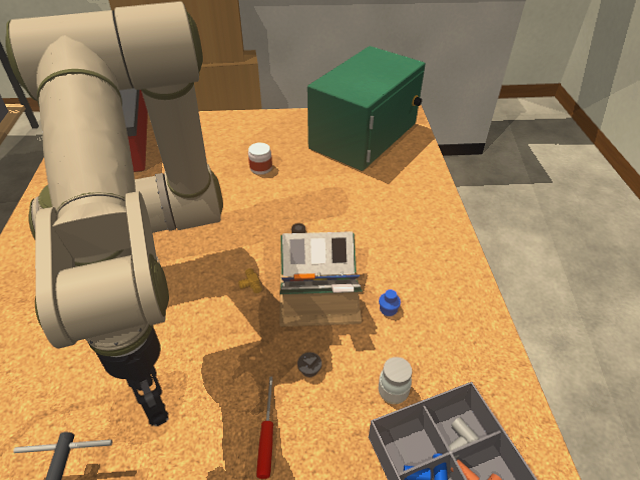

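The top view shows the binder around (367,250), orange tab at (404,261) and white tab at (411,228). The side view has the orange tab at (303,276). Next I'll crop, enlarge and measure.

```bash
python3 -c "
from h import *
T,S=load('top0.png'),load('side0.png')
a=cv2.resize(T['frame'][200:300,315:435],None,fx=5,fy=5,interpolation=3)
b=cv2.resize(S['frame'][220:320,260:380],None,fx=5,fy=5,interpolation=3)
cv2.imwrite('pics/crop.png',cv2.resize(np.vstack([a,b]),(480,800))[:,:,::-1]) if 0 else cv2.imwrite('pics/crop.png',np.hstack([a[:, :],b])[:, :, ::-1][:, :].copy() if 0 else cv2.resize(np.hstack([a,b]),(800,333))[:,:,::-1])
def om(d,x0,y0,x1,y1):
    h=cv2.cvtColor(d['frame'],cv2.COLOR_RGB2HSV)[y0:y1,x0:x1]
    m=((h[...,0]<13)&(h[...,1]>200)&(h[...,2]>150)).astype(np.uint8)
    n,l,s,c=cv2.connectedComponentsWithStats(m);i=1+np.argmax(s[1:,4])
    p=np.argwhere(l==i)[:,::-1].astype(np.float32)+[x0,y0]
    print(n,s[i],cv2.minAreaRect(p.astype(np.float32)));return c[i]+[x0,y0]
t=om(T,390,245,425,280);s=om(S,285,265,325,290);print(t,s,two((T,*t),(S,*s)))
"
```

```text
5 [ 11   7  13  15 117] ((407.0, 259.0), (14.0, 12.0), 90.0)
6 [ 9 10  7  3 17] ((297.0, 276.0), (6.0, 2.0), 0.0)
[407.77777778 258.55555556] [296.70588235 276.05882353] (array([ 0.47667697, -0.1765829 ,  0.17047878]), np.float64(0.019358522024114994))
```

View pics/crop.png

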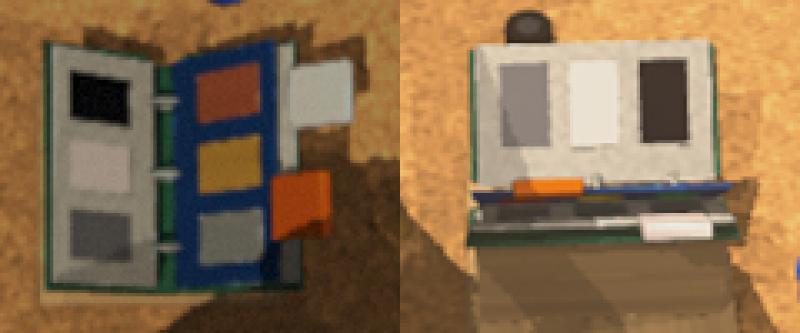

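```bash
python3 -c "
from h import *
T,S=load('top0.png'),load('side0.png')
f=120/400
t=lambda x,y:(T,315+x*f-.5+.15,200+y*f-.5+.15)
s=lambda x,y:(S,260+(x-400)*f-.35,220+y*f-.35)
print('tabend',two(t(323,204),s(547,187)))
print('whitetab',two(t(350,92),s(676,229)))
for n,p,q,z in(('rings',(168,102),(172,247),.06),('Lcover',(45,43),(43,291),.116)):
  P,Q=plane(*t(*p),z),plane(*t(*q),z);print(n,P,Q,np.linalg.norm(P-Q),np.degrees(np.arctan2(*(P-Q)[[1,0]])))
P,Q=two(t(45,43),s(717,42)),two(t(43,291),s(471,48));print(P,Q)
print('blue outer far/near',two(t(274,42),s(731,185)),two(t(268,283),s(472,193)))
"
```

```text
tabend (array([ 0.48105793, -0.18295032,  0.17554259]), np.float64(0.00123477797113108))
whitetab (array([ 0.55966045, -0.2088901 ,  0.15950289]), np.float64(0.0013388575295616718))
rings [ 0.57251734 -0.09296361  0.06      ] [ 0.4634663  -0.09148084  0.06      ] 0.10906112421602718 -0.7790057818898236
Lcover [ 0.60833404 -0.00084502  0.116     ] [0.43051977 0.00563765 0.116     ] 0.1779324008091187 -2.0879387819680844
(array([ 0.61105266, -0.00076185,  0.1162791 ]), np.float64(0.005437096626738448)) (array([0.43237135, 0.00579216, 0.11585452]), np.float64(0.0036954016107562594))
blue outer far/near (array([ 0.6004508 , -0.16122084,  0.142838  ]), np.float64(0.0028475601828107655)) (array([ 0.43223532, -0.14957665,  0.13493789]), np.float64(0.0026716838102208004))
```

```bash
cat >> h.py <<'E'
from scipy.spatial.transform import Rotation as R
AX=np.array([.5195,-.0895,.05]); YAW=np.radians(-2); FLIP=1
def pose(phi,r,dx=-.035,dn=0.,ax=None):
    """phi: lean to the right (-y) in rad; r: TCP radius from the ring axis"""
    B=R.from_euler('z',YAW).as_matrix()
    z=B@[0,-np.sin(phi),np.cos(phi)]; x=B[:,0]; y=np.cross(z,x)
    p=(AX if ax is None else ax)+x*dx+z*r+y*dn
    M=np.c_[FLIP*x,-FLIP*y,-z]
    return p,R.from_matrix(M).as_quat()
E
python3 -c "
import h;from h import *
for F in(1,-1):
  h.FLIP=F;print(F)
  for r,a in((.226,37),(.126,37),(.126,20),(.126,0),(.126,-20),(.126,-42),(.22,-42)):
    q=kinematics.ik(*pose(np.radians(a),r));print(r,a,None if q is None else np.round(q,2))
"
```

```text
1
0.226 37 [-0.87  0.53  1.31  0.43  1.78  0.73]
0.126 37 [-0.79  0.55  1.51  0.45  1.56  0.7 ]
0.126 20 [-0.65  0.39  1.6   0.29  1.36  0.87]
0.126 0 [-0.42  0.29  1.67 -0.    1.17  1.19]
0.126 -20 [-0.15  0.32  1.71 -0.39  1.1   1.63]
0.126 -42 [ 0.1   0.48  1.69 -0.79  1.22  2.09]
0.22 -42 [ 0.22  0.44  1.55 -0.71  1.42  2.03]
-1
0.226 37 [-0.87  0.53  1.31  0.43  1.78 -2.41]
0.126 37 [-0.79  0.55  1.51  0.45  1.56 -2.45]
0.126 20 [-0.65  0.39  1.6   0.29  1.36 -2.28]
0.126 0 [-0.42  0.29  1.67 -0.    1.17 -1.95]
0.126 -20 [-0.15  0.32  1.71 -0.39  1.1  -1.51]
0.126 -42 [ 0.1   0.48  1.69 -0.79  1.22 -1.06]
0.22 -42 [ 0.22  0.44  1.55 -0.71  1.42 -1.11]
```

FLIP=1 works throughout. I'll go to the pre-grasp and look with the wrist camera.

```bash
python3 -c "
from h import *
env.reach(*pose(np.radians(37),.226))
d=grab('wrist','w1.png'); s=monitor.sense();print(s['clock'],s['position'],s['contact_force'],s['finger_gap'])
im=d['frame'].copy()
for r in(.114,.138,.162):
  for dx in(-.057,-.035,-.013):
    p=proj(d,pose(np.radians(37),r,dx)[0]);print(r,dx,p.round())
    cv2.circle(im,tuple(int(v) for v in p),3,(255,0,255),-1)
cv2.imwrite('pics/w1b.png',im[:,:,::-1])"
```

```text
1.4167 [ 0.47938481 -0.22496963  0.23061139] [0.40310629 0.52921909 1.07747186] 1.0005757985634085
0.114 -0.057 [327. 263.]
0.114 -0.035 [327. 232.]
0.114 -0.013 [327. 199.]
0.138 -0.057 [327. 276.]
0.138 -0.035 [327. 242.]
0.138 -0.013 [327. 207.]
0.162 -0.057 [327. 292.]
0.162 -0.035 [327. 256.]
0.162 -0.013 [327. 217.]
```

View pics/w1b.png

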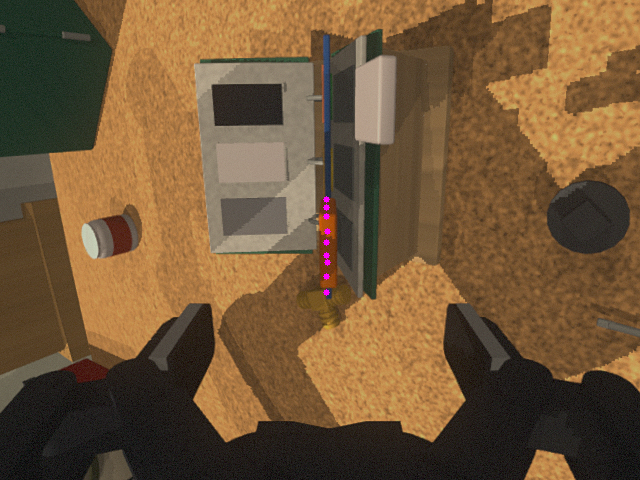

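The wrist view shows the orange tab edge-on at column 327, rows 198–292, right under the predicted points. The white tab is clear at (376,100). Now grip and lead it most of the way over.

```bash
python3 -c "
from h import *
p,q=pose(np.radians(37),.127); print(env.movel(p,.12,q,guard=15))
env.close_gripper(30); s=monitor.sense();print(s['clock'],s['position'],s['contact_force'],s['finger_gap'],s['gripper_force'])
if s['finger_gap']>.04 and s['gripper_force']>10:
  for a in range(32,-37,-6):
    p,q=pose(np.radians(a),.127); g=env.movel(p,.06,q,guard=30); s=monitor.sense();print(a,g,round(s['clock'],2),s['contact_force'].round(1) if hasattr(s['contact_force'],'round') else s['contact_force'],round(s['finger_gap'],3))
    if g: break
grab('wrist','w2.png');grab('top','t2.png');grab('side','s2.png')
a=cv2.imread('pics/w2.png');b=cv2.imread('pics/s2.png')[190:340,230:430]
cv2.imwrite('pics/v2.png',np.hstack([cv2.resize(a,(400,300)),cv2.resize(b,(400,300))]))"
```

```text
False
3.0667 [ 0.48186165 -0.1647362   0.15149581] [-0.12113951 -1.14902953  1.2800186 ] 0.10710634670767893 32.388936281204224
32 False 3.4 [-2.2 -1.5  1.8] 0.114
26 False 3.77 [-4.8 -0.9  3.2] 0.112
20 False 4.15 [-5.8 -0.6  5.5] 0.108
14 False 4.53 [-7.5 -1.2  6.6] 0.118
8 False 4.9 [-8.2 -1.3  8.3] 0.112
2 False 5.28 [-10.6   1.    9.6] 0.113
-4 False 5.65 [-10.8   0.8   9.1] 0.112
-10 False 6.03 [-10.9   1.3   9.9] 0.117
-16 False 6.4 [-10.5   2.   10.4] 0.117
-22 False 6.78 [-12.4   3.7  10.7] 0.114
-28 False 7.15 [-11.9   5.6  10.9] 0.117
-34 False 7.53 [-13.3   6.7  10.7] 0.115
```

View pics/v2.png

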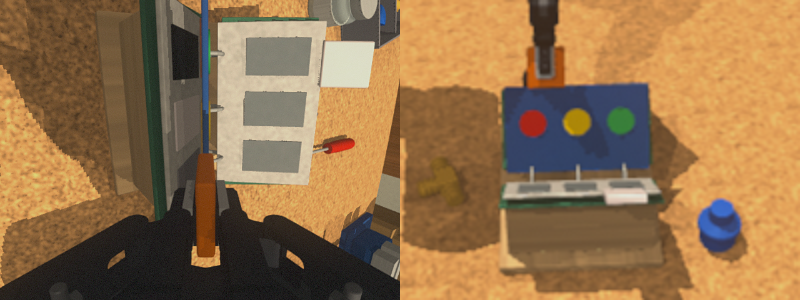

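The leaf is held and nearly over: the plastic samples show at (532..620,122), and the white tab is still on the right at (627,197). Next, a guarded move to the end stop.

```bash
python3 -c "
from h import *
f0=np.array(monitor.sense()['contact_force'])
for a in np.arange(-36,-47.1,-1):
    p,q=pose(np.radians(a),.127); g=env.movel(p,.03,q,guard=9); s=monitor.sense();f=np.array(s['contact_force']);print(a,g,round(s['clock'],2),f.round(1),np.array(s['ft_torque']).round(2))
    y=pose(np.radians(a),1.,0,1.)[0]-pose(np.radians(a),1.,0,0)[0]
    print('  tangential',round(f@y,1))
    if g or abs((f-f0)@y)>10: break
grab('wrist','w3.png');grab('side','s3.png')"
```

```text
-36.0 False 7.97 [-11.5   7.5  10.2] [ 0.06  1.54 -0.7 ]
  tangential -0.2
-37.0 False 8.22 [-13.    7.1  10.1] [ 0.05  1.49 -0.69]
  tangential -0.8
-38.0 False 8.47 [-11.9   7.5  10. ] [ 0.08  1.48 -0.74]
  tangential -0.6
-39.0 False 8.72 [-11.9   6.4   9.7] [ 0.05  1.42 -0.75]
  tangential -1.5
-40.0 False 8.97 [-12.4   8.2  10.1] [ 0.04  1.39 -0.84]
  tangential -0.5
-41.0 False 9.22 [-12.1   6.8   9.5] [-0.03  1.42 -0.82]
  tangential -1.4
-42.0 False 9.47 [-12.9   4.7  11.2] [-0.14  1.44 -0.95]
  tangential -4.3
-43.0 False 9.72 [-16.   -7.2  21.8] [-1.39  1.79 -1.35]
  tangential -20.5
```

End stop reached: tangential force rose to 20 N at about 42.5°. I'll ease off slightly, release and withdraw.

```bash
python3 -c "
from h import *
p,q=pose(np.radians(-42.3),.127); env.movel(p,.03,q); print(monitor.sense()['contact_force'])
env.release(); env.hold(.2)
p,q=pose(np.radians(-42.3),.25); print(env.movel(p,.1,q,guard=10)); s=monitor.sense();print(s['clock'],s['contact_force'])
d=grab('wrist','w4.png');grab('side','s4.png');grab('top','t4.png')
im=d['frame'].copy()
for r in (.114,.162):
  pt=proj(d,pose(np.radians(-42),r)[0]);print(pt);cv2.circle(im,tuple(int(v) for v in pt),3,(255,0,255),-1)
b=cv2.imread('pics/s4.png')[190:340,230:430]
cv2.imwrite('pics/v4.png',np.hstack([cv2.resize(im[:,:,::-1],(400,300)),cv2.resize(b,(400,300))]))"
```

```text
[-14.07729964   1.51845121  13.72034702]
False
12.375 [ 0.09738371 -0.04365963 -0.27480597]
[330.61657942 222.92391904]
[331.41841859 243.05293958]
```

View pics/v4.png

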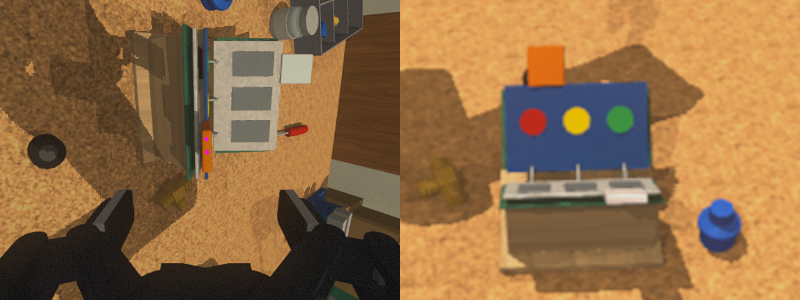

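The leaf lies edge-on at the 42° line (column 207), showing its plastic samples. The white leaf is still on the right and the fittings are undisturbed, with the gripper clear. Handing in.

```bash
python3 -c "
from h import *
print(job.hand_in())"
```

```text
the job is handed in; nothing more can be done
None
```

I turned the blue leaf by hand onto its left end stop, let go with its plastic samples showing and the white leaf still on the right, and handed the job in at about 12.5 s; the verdict was not shown.

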